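Line up the dressing jars by height at the blood-draw station

TASK

Line up the four steel dressing jars by height on the row of round grey marks on the blue tray: the tallest on the mark next to the yellow sharps tub, then steadily shorter, so that the shortest stands at the other end. Stand each jar upright and well centred on its own mark, without knocking any jar over.

Things in the scene. Friction and masses are not known exactly. Their poses are not given: they have to be found in the camera images.
- jar_largest: Closed stainless-steel dressing jar, the tallest of four, loose: upright cylinder 62 mm in diameter and 94 mm high to the top of its flat lid, which carries a small central knob (14 mm wide, 12 mm high). One rigid piece, smooth all round, at most about 0.4 kg; grip it across the body. Origin: centre of its underside; z up.
- jar_large: Closed stainless-steel dressing jar, the second tallest of four, loose: upright cylinder 54 mm in diameter and 78 mm high to the top of its flat lid, which carries a small central knob (14 mm wide, 12 mm high). One rigid piece, smooth all round, at most about 0.4 kg; grip it across the body. Origin: centre of its underside; z up.
- jar_small: Closed stainless-steel dressing jar, the third tallest of four, loose: upright cylinder 46 mm in diameter and 62 mm high to the top of its flat lid, which carries a small central knob (14 mm wide, 12 mm high). One rigid piece, smooth all round, at most about 0.4 kg; grip it across the body. Origin: centre of its underside; z up.
- jar_smallest: Closed stainless-steel dressing jar, the shortest of four, loose: upright cylinder 38 mm in diameter and 46 mm high to the top of its flat lid, which carries a small central knob (14 mm wide, 12 mm high). One rigid piece, smooth all round, at most about 0.4 kg; grip it across the body. Origin: centre of its underside; z up.
- mark_a: Round grey mark, a fixed flat disc 76 mm in diameter and 2 mm thick on the blue tray, one of four alike in a row, 90 mm from centre to centre. The names are shuffled at every start and say nothing about the order in the row. Origin: centre of its underside, 6 mm above the table (its top is 8 mm above the table).
- mark_b: Round grey mark, a fixed flat disc 76 mm in diameter and 2 mm thick on the blue tray, one of four alike in a row, 90 mm from centre to centre. The names are shuffled at every start and say nothing about the order in the row. Origin: centre of its underside, 6 mm above the table (its top is 8 mm above the table).
- mark_c: Round grey mark, a fixed flat disc 76 mm in diameter and 2 mm thick on the blue tray, one of four alike in a row, 90 mm from centre to centre. The names are shuffled at every start and say nothing about the order in the row. Origin: centre of its underside, 6 mm above the table (its top is 8 mm above the table).
- mark_d: Round grey mark, a fixed flat disc 76 mm in diameter and 2 mm thick on the blue tray, one of four alike in a row, 90 mm from centre to centre. The names are shuffled at every start and say nothing about the order in the row. Origin: centre of its underside, 6 mm above the table (its top is 8 mm above the table).
- tray: Fixed flat blue tray under the four marks, 100 mm wide (its x), 370 mm long (its y) and 6 mm thick, lying roughly crosswise in front of the robot, turned by up to about 9 degrees. Origin: centre of its underside, on the table; the marks lie on its y axis at -135, -45, +45 and +135 mm.
- tub: Fixed yellow sharps tub with a round red lid, 100 mm in diameter and 102 mm high. It stands beyond one end of the tray, either its +y or its -y end, in line with the row, 270 mm from the tray centre; a glove carton (115 x 90 mm, 75 mm high) stands likewise beyond the other end. Origin: centre of its underside, on the table.
There are look-alikes about, which are no part of the job. Leave any purple look-alike of the jar_largest alone.

How it is judged:
By the outcome, as a careful person would: the job done as asked, in the order asked, and still so for the second after the job is handed in, with the robot touching nothing.
It also fails if it takes over 115 s, if anything falls off the work surface, if the arm or the gripper's body presses on something with over 40 N, if the wrist force passes 120 N, or if a joint passes its speed limit or range.

ROBOT

A 6-joint arm with a two-finger parallel gripper is mounted at the origin on the work surface. World frame = base frame: x ahead of the robot, y to its left, z up, the work surface at z = 0. Lengths are in m, angles in rad, forces in N, time in s.
With the tool pointing down it reaches from about 0.375 to 0.9 m from the base axis. Payload 3.1 kg.
Tool frame: the origin (TCP) lies on the centre line of the jaws, within the pads' length; the fingertips stand 11 mm ahead of it and the grasp point (between the pads) lies 8 mm behind it (arm.tips_ahead is the z of the fingertips in the tool frame, in m); z points along the fingers, y is the line along which they close (so a half turn about z gives the same grasp; the last joint's range is limited). The gripper opens to 85 mm and grips with 20 to 120 N. Pads are 22 mm wide; open, the fingers measure 114 mm over their backs; the gripper's body (76 mm by 85 mm) begins 54 mm behind the grasp point. The pads swing forward as they close: fully open they stand 13 mm farther back than shut.
Start: joints at [-1.304, 0.527, 1.433, -0, 1.181, -0.178], TCP at [0.27, -0.564, 0.242] pointing down, gripper open.
Joint ranges: [-3.08, 3.08], [-0.75, 2.2], [0.22, 2.44], [-1.43, 4.57], [0, 2.65], [-2.85, 2.85]. Speed limits (rad/s): [2.79, 2.79, 3.14, 3.14, 3.14, 3.14].

INTERFACE

Orientations are given as a 3x3 rotation matrix whose columns are the frame's x, y, z axes.
In Python, from plant import arm gives the robot as it stands. Calls block until the motion is done:
- arm.movep(position, orientation): joint-space move of the TCP to a pose.
- arm.move_straight(position, orientation=None, speed=0.15, force_limit=None): straight line of the TCP; orientation=None keeps the orientation; speed is the mean speed in m/s. With force_limit (N) it stops when the force on the tool has changed by that much, and returns True; else False.
- arm.set_joints(angles): joint-space move.
- arm.release() and arm.close_gripper(): open the fingers fully, or close them until they stop; the grip force is fixed at half the most.
- arm.wait(seconds).
- arm.ik(position, orientation): joint angles nearest the present ones, or None.
- arm.get_state(): the state.
- arm.get_image(name): name is "side" or "top" or "wrist"; returns a dict with "frame" (400x640x3 uint8, red, green, blue), "depth" (400x640 float32, m along the optical axis (not along the pixel's ray), 0 where there is no reading), "fx", "fy", "cx", "cy" (pixels), "rvec" (rotation vector, rad) and "tvec" (3), from world to camera coordinates, as OpenCV has them. Camera axes: x right, y down, z forward; pixel columns grow to the right and rows downward; lengths in m; the calibration is good to about 2 mm. A picture is of the moment at which its call begins.
A pose or a line that the arm cannot do raises arm.PlanningError and nothing moves.
- arm.job_done(): hands the job in; it is judged then, once.
The state is a dict: "time_s": time; "q": joint angles; "joint_velocities": joint speeds; "joint_efforts": joint torques, N m; "tool_pos": TCP position; "ee_rot": TCP orientation; "wrist_force": force on the tool from outside, world axes, zero at the start; "torque": the same for the moment, N m; "grip_width": finger opening in m; "grasp_force": force on a finger pad.
Only numpy, scipy, OpenCV 4.12 (cv2) and the standard library are available. Lean on these libraries where they do the work, as an engineer would, in place of code of your own. Each camera call takes 0.05 s, during which the arm holds its last target. There are 200 camera calls.

## Working session

There is one attempt and no reset: what is moved stays moved. The work goes in short steps, each a Python script; the robot and the scene stay as the last script left them, time stands still between calls to the robot, and variables do not carry over. Pictures are saved under pics/ and viewed, at most 14 in all, crops included, and the job is handed in when it is done.

```bash
mkdir -p pics; ls; cat > h.py <<'E'
import numpy as np, cv2
from plant import arm
def shot(n,f):
    im=arm.get_image(n); cv2.imwrite('pics/'+f+'.png',im['frame'][:,:,::-1]); np.savez('pics/'+f+'.npz',**im); return im
def cloud(im):
    R=cv2.Rodrigues(np.array(im['rvec'],float))[0]; t=np.array(im['tvec'],float).ravel()
    v,u=np.mgrid[:400,:640]; d=im['depth']
    P=np.stack([(u-im['cx'])/im['fx']*d,(v-im['cy'])/im['fy']*d,d],-1)
    W=(P-t)@R; W[d<=0]=np.nan; return W
E
python3 - <<'E'
from h import *
for n in ('top','side'):
    shot(n,n+'0')
print(arm.get_state()['time_s'])
E
```

```text
pics
0.1
```

View pics/top0.png

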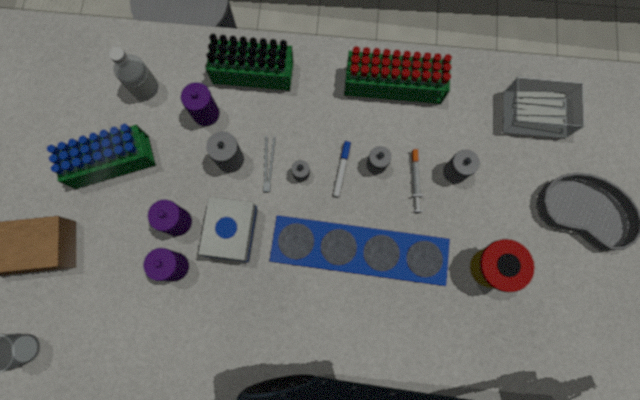

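View pics/side0.png

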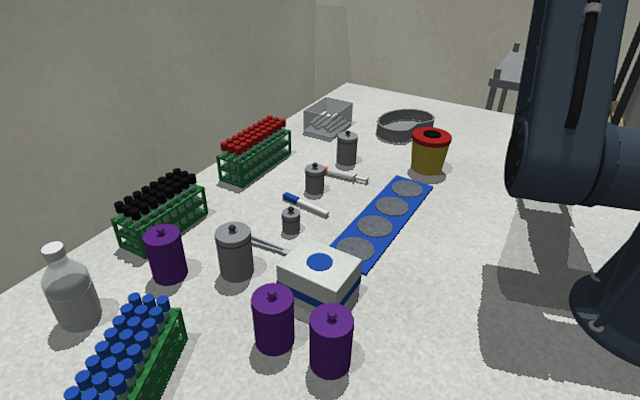

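The top view shows steel jars at about (224,152), (301,171), (378,160) and (461,166). The marks are at (296,241), (338,247), (381,253) and (425,259). The tub is at the right (507,265) and the carton at the left (228,232). Purple look-alikes are at (200,103), (170,218) and (167,264). The side view agrees: all are upright, with the largest jar near the glove carton.

```bash
cat > m.py <<'E'
from h import *
T=dict(np.load('pics/top0.npz')); S=dict(np.load('pics/side0.npz'))
W=cloud(T); V=cloud(S); 
def cam(im): 
    R=cv2.Rodrigues(im['rvec'].astype(float))[0]; return -R.T@im['tvec'].ravel()
print('cams',cam(T).round(3),cam(S).round(3), 'table z',np.nanmedian(W[300:350,300:500,2]))
h,s,v=cv2.split(cv2.cvtColor(T['frame'],cv2.COLOR_RGB2HSV))
blue=((h>100)&(h<125)&(s>120)).astype(np.uint8); blue[:200]=0; blue[:,:262]=0
# marks: grey blobs within the tray's hull
k=cv2.convexHull(cv2.findNonZero(blue)); m=np.zeros_like(blue); cv2.fillConvexPoly(m,k,1)
g=cv2.morphologyEx((m&(1-blue)),cv2.MORPH_OPEN,np.ones((7,7)))
n,l,st,c=cv2.connectedComponentsWithStats(g)
marks=[]
for i in range(1,n):
    if st[i,4]>300:
        p=W[l==i]; marks.append(np.nanmean(p,0)); print('mark',c[i].round(0),marks[-1].round(4),st[i,4])
tr=W[m>0][:,:2]; tr=tr[~np.isnan(tr).any(1)]; print('tray rect',cv2.minAreaRect(tr.astype(np.float32)))
for (x,y) in [(224,152),(301,171),(378,160),(461,166)]:
    b=W[y-28:y+28,x-28:x+28].reshape(-1,3); sat=s[y-28:y+28,x-28:x+28].ravel()
    b=b[(b[:,2]>.025)&(sat<60)]
    hist,e=np.histogram(b[:,2],np.arange(.02,.13,.003)); zt=e[hist.argmax()]+.0015
    L=b[abs(b[:,2]-zt)<.006]; (cx,cy),r=cv2.minEnclosingCircle(L[:,:2].astype(np.float32))
    q=V.reshape(-1,3); q=q[(np.hypot(q[:,0]-cx,q[:,1]-cy)<.06)&(q[:,2]>.02)]
    lo=q[q[:,2]<zt-.006]
    f=lambda p,P=lo:0
    # circle fit to the side view's wall
    A=np.c_[2*lo[:,:2],np.ones(len(lo))]; sol=np.linalg.lstsq(A,(lo[:,:2]**2).sum(1),rcond=None)[0]
    print('jar',(x,y),'lid z %.4f c %.4f %.4f r %.4f n%d'%(zt,cx,cy,r,len(L)),'| side: zmax %.4f c'%np.percentile(q[:,2],99),sol[:2].round(4),'r %.4f'%np.sqrt(sol[2]+(sol[:2]**2).sum()))
p=W[250:280,495:525].reshape(-1,3); print('tub',np.nanmedian(p,0))
for u,v_ in [(200,95),(228,228),(345,165),(268,165),(416,180)]: print(u,v_,W[v_,u].round(3))
E
python3 m.py
```

```text
cams [0.386 0.031 0.934] [0.234 0.686 0.555] table z -0.00016405999309601632
mark [296. 241.] [0.4862 0.0817 0.0077] 1026
mark [338. 247.] [ 0.4827 -0.0085  0.0078] 1029
mark [381. 253.] [ 0.4789 -0.098   0.0078] 1029
mark [424. 259.] [ 0.475  -0.1883  0.0079] 1037
mark [384. 324.] [ 0.3384 -0.1115  0.0139] 27191
tray rect ((0.3749174475669861, -0.11558347940444946), (0.3311264216899872, 0.49198758602142334), 0.9678581953048706)
jar (224, 152) lid z 0.0935 c 0.6519 0.2431 r 0.0309 n700 | side: zmax 0.1053 c [0.6514 0.2448] r 0.0304
jar (301, 171) lid z 0.0455 c 0.6342 0.0854 r 0.0194 n221 | side: zmax 0.0593 c [0.6334 0.0875] r 0.0180
jar (378, 160) lid z 0.0605 c 0.6701 -0.0765 r 0.0235 n352 | side: zmax 0.0746 c [ 0.6699 -0.0732] r 0.0212
jar (461, 166) lid z 0.0785 c 0.6703 -0.2475 r 0.0276 n519 | side: zmax 0.0902 c [ 0.6702 -0.2452] r 0.0257
tub [ 0.47008496 -0.32440738  0.10064479]
200 95 [0.754 0.302 0.093]
228 228 [0.491 0.211 0.077]
345 165 [ 0.659 -0.008  0.013]
268 165 [ 0.647  0.16  -0.002]
416 180 [ 0.64  -0.161  0.014]
```

The top and side measurements agree with each other and with the task's sizes. I'll close the jaws along the world x axis, across the row, for every jar, and start with the smallest.

```bash
cat > pp.py <<'E'
from h import *
J={'smallest':((.6340,.0860),.028),'small':((.6700,-.0755),.042),'large':((.6703,-.2470),.052),'largest':((.6518,.2436),.070)}
M={'largest':(.4750,-.1883),'large':(.4789,-.0980),'small':(.4827,-.0085),'smallest':(.4862,.0817)}
R=np.array([[0,1,0],[1,0,0],[0,0,-1.]])
if arm.get_state()['ee_rot'][0][1]<0: R=R@np.diag([-1,-1,1])
def carry(n,off=(0,0)):
    (x,y),g=J[n]; z=g-.008; X,Y=np.add(M[n],off); up=.24
    arm.movep([x,y,up],R)
    print('down',arm.move_straight([x,y,z],speed=.15,force_limit=15))
    arm.close_gripper(); s=arm.get_state(); print(n,'width',round(s['grip_width'],4),'f',round(s['grasp_force'],1),np.round(s['tool_pos'],4))
    arm.move_straight([x,y,up],speed=.2)
    arm.movep([X,Y,up],R)
    arm.move_straight([X,Y,z+.018],speed=.15)
    hit=arm.move_straight([X,Y,z+.006],speed=.02,force_limit=6)
    s=arm.get_state(); print('contact',hit,np.round(s['tool_pos'],4),'width',round(s['grip_width'],4))
    arm.release(); arm.move_straight([X,Y,up],speed=.2)
    print('t',round(arm.get_state()['time_s'],1))
E
python3 - <<'E'
from pp import *
print(np.round(arm.get_state()['ee_rot'],2).tolist(), [np.round(arm.ik([*J[n][0],.24],R),2).tolist() for n in J])
carry('smallest'); shot('wrist','w1')
E
```

```text
[[0.9, 0.43, -0.0], [0.43, -0.9, 0.0], [0.0, -0.0, -1.0]] [[-0.04, 0.55, 1.4, -0.0, 1.2, -0.04], [-0.28, 0.6, 1.3, -0.0, 1.24, -0.28], [-0.51, 0.66, 1.18, -0.0, 1.3, -0.51], [0.2, 0.63, 1.24, -0.0, 1.27, 0.2]]
down False
smallest width 0.0366 f 60.0 [0.6343 0.086  0.0206]
contact True [0.4863 0.0817 0.0286] width 0.0369
t 10.5
```

View pics/w1.png

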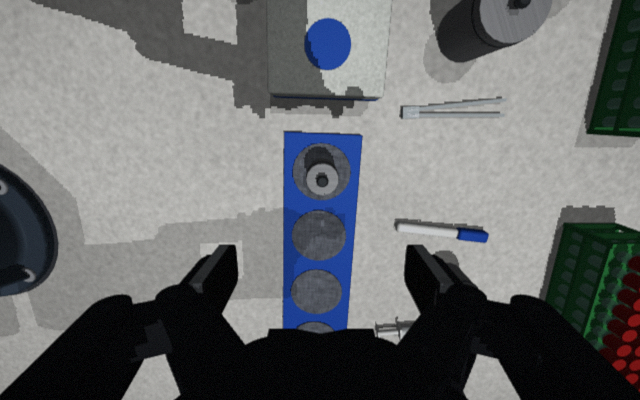

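```bash
python3 - <<'E'
from h import *
W=cloud(dict(np.load('pics/w1.npz'))).reshape(-1,3)
near=W[np.hypot(W[:,0]-.486,W[:,1]-.082)<.04]
L=near[abs(near[:,2]-.054)<.004]; print('lid',len(L),cv2.minEnclosingCircle(L[:,:2].astype(np.float32)))
E
```

```text
lid 706 ((0.48665839433670044, 0.08475515991449356), 0.018955470994114876)
```

The wrist picture shows the smallest jar upright at (322,180) on the end mark by the carton, with free marks at (318,235) and (316,291). I'll compare jar and marks within this same image.

```bash
python3 - <<'E'
from h import *
im=dict(np.load('pics/w1.npz')); W=cloud(im)
h,s,v=cv2.split(cv2.cvtColor(im['frame'],cv2.COLOR_RGB2HSV))
for (x,y) in [(320,172),(318,235),(316,291)]:
    m=np.zeros((400,640),bool); m[y-31:y+31,x-33:x+33]=1
    m&=(s<90)&(W[...,2]<.011)&(W[...,2]>.004)
    g=cv2.morphologyEx(m.astype(np.uint8),cv2.MORPH_OPEN,np.ones((5,5)))
    n,l,st,c=cv2.connectedComponentsWithStats(g); i=1+st[1:,4].argmax()
    P=W[l==i][:,:2].astype(np.float32); print((x,y),cv2.minEnclosingCircle(P),P.mean(0))
E
```

```text
(320, 172) ((0.4860532581806183, 0.08367025852203369), 0.03758201003074646) [0.48498422 0.08950987]
(318, 235) ((0.48178595304489136, -0.0059586442075669765), 0.037434495985507965) [ 0.4819862  -0.00525765]
(316, 291) ((0.47807177901268005, -0.09584949165582657), 0.03757543861865997) [ 0.4778681  -0.09457801]
```

The jar sits within about 1.3 mm of its mark's centre, so I'll do the rest.

```bash
python3 - <<'E'
from pp import *
for n in ('largest','large','small'):
    carry(n)
    s=arm.get_state()
    if s['grip_width']<.08: break
q=arm.get_state()['q']; arm.movep([.27,-.564,.242],R) if arm.ik([.27,-.564,.242],R) is not None else None
im=shot('top','top1'); shot('side','side1'); W=cloud(im)
Z={'largest':.102,'large':.086,'small':.070,'smallest':.054}
for n,(x,y) in M.items():
    b=W.reshape(-1,3); b=b[(np.hypot(b[:,0]-x,b[:,1]-y)<.045)&(abs(b[:,2]-Z[n])<.005)]
    c,r=cv2.minEnclosingCircle(b[:,:2].astype(np.float32)); print(n,np.round((np.array(c)-[x,y])*1e3,1),'mm r',round(r,4),'z',b[:,2].mean().round(4))
print(arm.get_state()['time_s'])
E
```

```text
down False
largest width 0.0606 f 65.5 [0.6523 0.2438 0.0634]
contact True [ 0.4751 -0.1884  0.0713] width 0.0609
t 19.0
down False
large width 0.0529 f 63.1 [ 0.6709 -0.2474  0.0451]
contact True [ 0.4791 -0.0981  0.053 ] width 0.0528
t 27.1
down False
small width 0.0449 f 61.5 [ 0.6706 -0.0757  0.0348]
contact True [ 0.4829 -0.0085  0.0428] width 0.0449
t 35.4
largest [1.4 0.2] mm r 0.0312 z 0.1018
large [ 1.6 -0.5] mm r 0.027 z 0.0858
small [ 1.4 -0.7] mm r 0.0229 z 0.0697
smallest [ 1.6 -0.3] mm r 0.019 z 0.0536
37.625
```

View pics/side1.png

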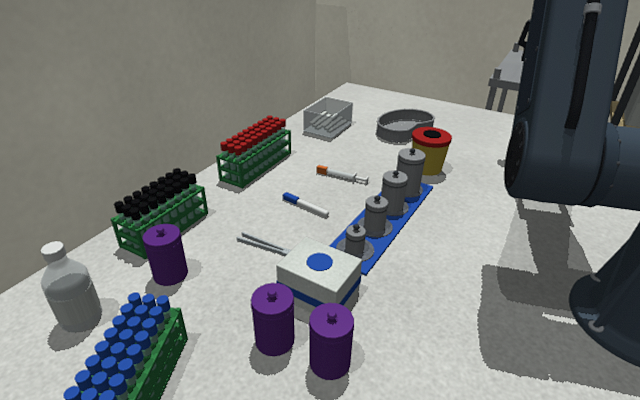

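The side view shows all four jars upright on their marks. They run from the tallest by the tub (411,175) to the shortest by the carton (355,240), each within 2 mm of centre, and the arm is clear.

```bash
python3 -c "
from plant import arm
print(arm.job_done())"
```

```text
the job is handed in; nothing more can be done
None
```

The job is handed in: all four steel jars stand upright on their marks, tallest next to the yellow tub down to shortest by the carton, each measured within 2 mm of centre, in about 38 s of the 115 s allowed.

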